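# Extend and lock the telescoping grille brush, ready to dust

## Robot

A 7-joint arm with a two-finger parallel gripper is mounted at the origin on the work surface. World frame = base frame: x ahead of the robot, y to its left, z up, the work surface at z = 0. Lengths are in m, angles in degrees, forces in N, time in s.
With the tool pointing down it reaches from about 0.425 to 0.925 m from the base axis. Payload 6.8 kg.
Tool frame: the origin (TCP) lies midway between the tips of the shut fingers; the grasp point (between the pads) lies 19 mm behind it; z points along the fingers, y is the line along which they close (so a half turn about z gives the same grasp; the last joint's range is limited). The gripper opens to 88 mm and grips with 3 to 60 N. Pads are 20 mm wide; open, the fingers measure 115 mm over their backs; the gripper's body (75 mm by 178 mm) begins 61 mm behind the grasp point.
Start: joints at [65.025, 27.33, 1.283, 89.118, -0.659, 63.558, -4.761], TCP at [0.217, -0.639, 0.223] pointing down, gripper open.
Joint ranges: [-169.35, 169.35], [-19.33, 120.38], [-80.79, 83.38], [13.8, 139.57], [-78.32, 258.32], [9.67, 109.79], [-169.56, 169.56]. Speed limits (degrees/s): [136.94, 136.94, 180, 180, 180, 180, 180].

## Interface

Orientations are given as [roll, pitch, yaw] about the fixed x, y, z axes, in that order (R = Rz(yaw) Ry(pitch) Rx(roll)).
In Python, from bench import ctrl gives the robot as it stands. Calls block until the motion is done:
- ctrl.movep(position, orientation): joint-space move of the TCP to a pose.
- ctrl.servo_line(position, attitude=None, feed=0.15, stop_force=None): straight line of the TCP; attitude=None keeps the orientation; feed is the mean speed in m/s. With stop_force (N) it stops when the force on the tool has changed by that much, and returns True; else False.
- ctrl.set_joints(angles): joint-space move.
- ctrl.ungrasp() and ctrl.clamp(grip_force=None): open the fingers fully, or close them until they stop; grip_force is the grip in N (None keeps the last).
- ctrl.sleep(seconds).
- ctrl.solve_ik(position, orientation): joint angles nearest the present ones, or None.
- ctrl.get_state(): the state.
- ctrl.grab_frame(name): name is "scene" or "side" or "wrist"; returns a dict with "pixels" (384x512x3 uint8, red, green, blue), "fx", "fy", "cx", "cy" (pixels), "k1" (the pictures are not rectified: a ray, as slopes to the right and down, at radius r is drawn at 1 + k1 r^2 times it, then the intrinsics apply), "world_from_camera" (4x4, takes a point from camera to world coordinates); the wrist camera has in their place "hand_eye" (4x4, takes a point from camera to tool coordinates, whose origin is the TCP and whose axes are the flange's). Camera axes: x right, y down, z forward; pixel columns grow to the right and rows downward; lengths in m; the calibration is good to about 2 mm. A picture is of the moment at which its call begins: read the wrist's pose just before it. There is no depth.
A pose or a line that the arm cannot do raises ctrl.Unreachable and nothing moves.
- ctrl.close_job(): hands the job in; it is judged then, once.
The state is a dict: "time_s": time; "q": joint angles; "dq": joint speeds; "joint_torque": joint torques, N m; "ee_pos": TCP position; "tcp_rot": TCP orientation; "contact_force": force on the tool from outside, world axes, zero at the start; "ft_torque": the same for the moment, N m; "finger_gap": finger opening in m; "gripper_force": force on a finger pad.
Only numpy, scipy, OpenCV 4.12 (cv2) and the standard library are available. Lean on these libraries where they do the work, as an engineer would, in place of code of your own. Each camera call takes 0.05 s, during which the arm holds its last target. There are 200 camera calls.

## Task

The small telescoping brush stands closed in its holder on the desk, and I want it at full length to dust the window grille: pinch its black grip across the push button so that the button goes in, draw the grip up past the first stop to the second and last stop, and let the button spring back out so that it locks there. Then take the grip again without pressing the button (by its two plain sides), lift the brush out of the holder and finish while holding it there: upright, bristles down, still locked at full length, its bristles clear above the holder and nothing but the gripper carrying it. Leave the other things on the desk where they are.

Things in the scene. Friction and masses are not known exactly. Their poses are not given: they have to be found in the camera images.
- brush: Loose brush without its sliding grip, bristles down in the holder. Origin: centre of the bristles' underside; z up along the brush, the button is on the -x side. From below: bristles 26 (x) x 54 (y) x 42 mm, wooden head 30 x 62 mm up to 63 mm, aluminium tube 23 mm square up to 150 mm with latch holes in its -x wall. Height 201 mm closed, 281 mm at the second stop. 0.3 kg with the grip, +-30 %.
- grip (a point): Centre of the black grip on top of the brush, a block 28 (x) x 26 (y) x 46 mm (z), axes as brush; slides up with the grip, 178 mm above the brush's origin when closed. The button in its -x face, at this height, stands 5 mm proud: 33 mm wide across the button, 26 mm across the plain +-y sides. Below the grip a 12 mm steel rod runs into the tube.
- handle (a joint): How far the grip is drawn out of the tube (m): 0 closed, 0.040 first stop, 0.080 second stop, hard end 0.081. Locked at a stop (button out) it has 1 mm of play. With the button in it slides with 1 N of friction, less than the weight of the lower part, which stays in the holder until the hard end is reached and then rises with the grip. Let go between stops, it stays where it is.
- button (a joint): How far the push button, a grey cap 14 mm wide (y) and 22 mm tall, is pushed into the grip towards +x (m): 0 out, 0.005 flush with the grip's face. 2 N start it, 6 N push it fully in. Beyond 0.003 the grip is free to slide. Let go, it springs out: at a stop to 0 (locked), between the stops only to 0.003.
- holder: White steel cup, open on top, on a 66 x 110 x 3 mm flange screwed fast to the desk. Origin: centre of its underside on the desk, z up, axes as those of the brush standing in it. The pocket is 29 (x) x 57 (y) mm, its floor 6 mm and its rim 46 mm above the desk.
- tiffin: Bystander: round closed stainless steel tiffin, 115 mm across, 95 mm tall with its bail handle. Origin: centre of its underside.
- pen_stand: Bystander: open wooden pen stand 75 x 95 x 85 mm with pens up to 140 mm high. Origin: centre of its underside.
- compass_case: Bystander: flat grey aluminium compass case 64 (x) x 167 (y) x 18 mm. Origin: centre of its underside.
- stapler: Bystander: orange plastic stapler 36 (x) x 125 (y) x 50 mm. Origin: centre of its underside.

How it is judged (in metres and radians):
On the way:
1. the grip is drawn out to the second stop and the button has sprung out again, so that it is locked there (value of joint handle above 0.077 m and value of joint button below 0.0015 m), for 0.2 s.
At the end, for the whole second after the job is handed in: Finishes holding: the fingers carry the brush at rest, upright within 15 degrees, grip at the second stop (over 0.077 m), button out (under 1.5 mm in), bristles' underside over 50 mm above the desk, so clear of the holder, and touching neither the holder nor the other things (all of step 1 and height (world z) of brush above 0.05 m and angle between brush's own z axis and vertical below 0.26 rad and linear speed of brush below 0.05 m/s and contact force between the fingers and brush above 2 N and contact force between brush and holder below 0.2 N and contact force between brush and tiffin below 0.2 N and contact force between brush and pen_stand below 0.2 N and contact force between brush and stapler below 0.2 N and contact force between brush and compass_case below 0.2 N); the arm keeps its last pose, push and grip.
It fails at once if the tiffin, pen stand, compass case or stapler is pushed more than 20 mm (distance of any of tiffin, pen_stand, compass_case, stapler from where it was at the start of the episode above 0.02 m).
It also fails if it takes over 35 s, if anything falls off the work surface, if the arm or the gripper's body presses on something with over 40 N, if the wrist force passes 120 N, or if a joint passes its speed limit or range.

## Working session

There is one attempt and no reset: what is moved stays moved. The work goes in short steps, each a Python script; the robot and the scene stay as the last script left them, time stands still between calls to the robot, and variables do not carry over. Pictures are saved under pics/ and viewed, at most 10 in all, crops included, and the job is handed in when it is done.

```bash
mkdir -p pics; ls
python3 - <<'E'
from bench import ctrl
import cv2,numpy as np
for n in("scene","side"):
    f=ctrl.grab_frame(n); cv2.imwrite(f"pics/{n}0.png",f["pixels"][:,:,::-1]); print(n,f["fx"],f["cx"],f["cy"],f["k1"],np.round(f["world_from_camera"],3).tolist())
f=ctrl.grab_frame("wrist");print(np.round(f["hand_eye"],3).tolist(),f["fx"])
s=ctrl.get_state();print(s["tcp_rot"],s["time_s"],s["ee_pos"],s["contact_force"])
E
```

```text
pics
scene 381.40876390341396 252.101546250421 194.10033926057713 -0.059325789943300185 [[-0.382, 0.595, -0.707, 1.231], [0.924, 0.258, -0.282, 0.269], [0.014, -0.761, -0.649, 0.722], [0.0, 0.0, 0.0, 1.0]]
side 482.0924071185125 264.9219784818404 195.0669252537454 -0.08097368843194315 [[-0.901, -0.296, 0.317, 0.228], [-0.433, 0.576, -0.693, 0.86], [0.023, -0.762, -0.647, 0.922], [0.0, 0.0, 0.0, 1.0]]
[[0.0, -0.956, -0.292, 0.081], [1.0, 0.0, 0.0, -0.001], [0.0, -0.292, 0.956, -0.163], [0.0, 0.0, 0.0, 1.0]] 278.370284778389
[-1.79920009e+02  5.81370734e-03  1.87847296e+01] 0.15 [ 0.21717594 -0.63863157  0.22192264] [-0.89809507 -0.21421635  0.1737513 ]
```

View pics/scene0.png

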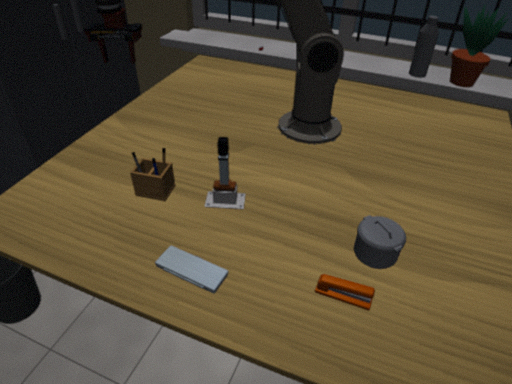

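View pics/side0.png

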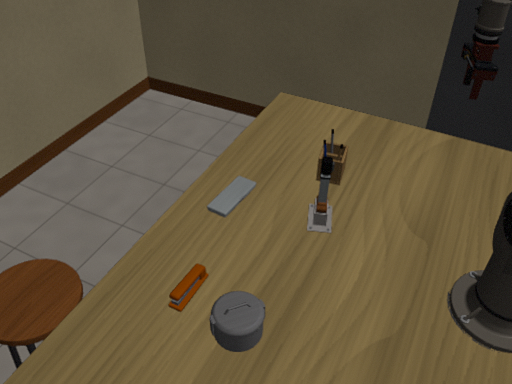

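The scene view shows the brush upright, with its grip at about (223,148) and its flange at (225,200). In the side view the grip is at (327,165) and the flange at (320,217). The pen stand is about 15 cm away. Next I'll measure the flange on the desk plane and triangulate the grip.

```bash
cat > h.py <<'E'
from bench import ctrl
import cv2,numpy as np
from scipy.spatial.transform import Rotation as R
def pose(f):
    if "world_from_camera" in f: return np.array(f["world_from_camera"])
    s=f["state"]; T=np.eye(4); T[:3,:3]=R.from_euler("xyz",s["tcp_rot"],degrees=True).as_matrix(); T[:3,3]=s["ee_pos"]
    return T@np.array(f["hand_eye"])
def grab(n,save=None):
    s=ctrl.get_state(); f=ctrl.grab_frame(n); f["state"]=s
    if save: cv2.imwrite(f"pics/{save}.png",f["pixels"][:,:,::-1])
    return f
def rays(f,uv):
    K=np.array([[f["fx"],0,f["cx"]],[0,f["fy"],f["cy"]],[0,0,1.]])
    n=cv2.undistortPoints(np.float64(uv).reshape(-1,1,2),K,np.array([f["k1"],0,0,0.]))[:,0]
    T=pose(f); return T[:3,3],np.c_[n,np.ones(len(n))]@T[:3,:3].T
def plane(f,uv,z):
    o,d=rays(f,uv); return o+d*((z-o[2])/d[:,2:])
def tri(fs,uvs):
    A=0;b=0
    for f,uv in zip(fs,uvs):
        o,d=rays(f,[uv]); d=d[0]/np.linalg.norm(d); P=np.eye(3)-np.outer(d,d); A=A+P;b=b+P@o
    return np.linalg.solve(A,b)
E
python3 - <<'E'
from h import *
fs=[];g=[]
for n,(x0,y0,x1,y1) in(("scene",(195,125,255,215)),("side",(300,140,345,240))):
    f=grab(n);fs.append(f);im=f["pixels"][y0:y1,x0:x1]
    hsv=cv2.cvtColor(im,cv2.COLOR_RGB2HSV)
    w=((hsv[...,1]<60)&(hsv[...,2]>110)).astype(np.uint8)
    w[:int((y1-y0)*.62)]=0
    ys,xs=np.nonzero(w); P=plane(f,np.c_[xs+x0,ys+y0],.003)[:,:2]
    r=cv2.minAreaRect(P.astype(np.float32)*1000);print(n,"flange",r,len(P))
    k=(hsv[...,2]<40).astype(np.uint8)
    N,L,S,C=cv2.connectedComponentsWithStats(k)
    for i in range(1,N):
        if S[i,4]>20: print("dark",S[i]+[x0,y0,0,0,0],C[i]+[x0,y0])
    cv2.imwrite(f"pics/{n}1.png",cv2.resize(im[:,:,::-1],None,fx=6,fy=6,interpolation=2))
E
python3 - <<'E'
import cv2,numpy as np
a=cv2.imread("pics/scene1.png");b=cv2.imread("pics/side1.png")
h=max(a.shape[0],b.shape[0]);p=lambda i:cv2.copyMakeBorder(i,0,h-i.shape[0],0,0,0)
cv2.imwrite("pics/both1.png",np.hstack([p(a),p(b)]))
E
```

```text
scene flange ((500.47760009765625, -105.84629821777344), (66.42784118652344, 110.90680694580078), 18.07933807373047) 302
dark [218 137  11  19 176] [222.64772727 145.94886364]
dark [214 187  20   4  57] [223.54385965 188.9122807 ]
side flange ((500.5318908691406, -111.13326263427734), (66.16694641113281, 119.37166595458984), 18.721139907836914) 302
dark [320 155  14  20 217] [326.59447005 165.50691244]
```

View pics/both1.png

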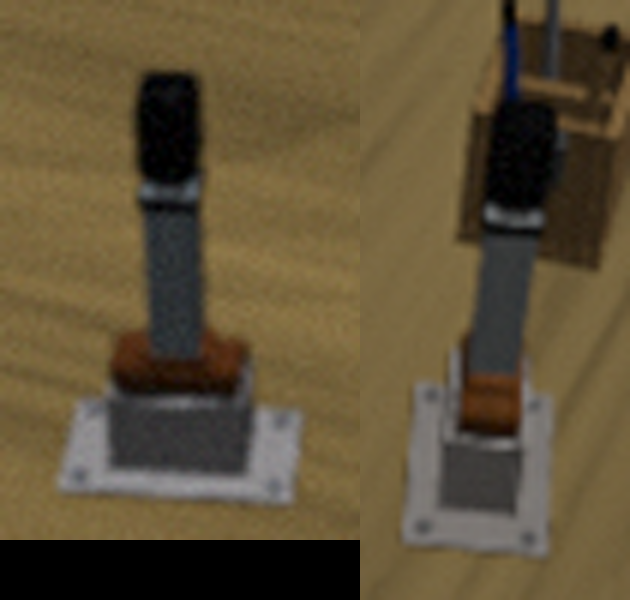

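Flange centre is about (0.500,-0.106), yaw about 18.3°. In the side crop the button shows at the grip's right edge, so it faces brush −x. Now I'll triangulate the grip, check reachability and go above it for a wrist look.

Run:
```python
from h import *
fs=[grab("scene"),grab("side")]
print("grip",tri(fs,[(222.65,145.95),(326.6,165.5)]))
P=[.5005,-.1065]
for yaw in(108.4,-71.6,18.4,-161.6):
    print(yaw,[None if (q:=ctrl.solve_ik([*P,z],[180,0,yaw])) is None else np.round(q).tolist() for z in(.165,.25,.40)])
try:
    ctrl.movep([.5005,-.1065,.36],[180,0,108.4])
    f=grab("wrist","wr0");print(ctrl.get_state()["time_s"],ctrl.get_state()["ee_pos"])
except Exception as e: print(repr(e))
```

```text
grip [ 0.49841035 -0.10728375  0.18334884]
108.4 [[32.0, 19.0, -33.0, 113.0, 13.0, 52.0, 11.0], [34.0, 13.0, -33.0, 108.0, 8.0, 62.0, 16.0], [36.0, 7.0, -34.0, 95.0, 4.0, 79.0, 20.0]]
-71.6 [[7.0, 16.0, -3.0, 114.0, 1.0, 50.0, -158.0], [12.0, 11.0, -7.0, 109.0, 2.0, 60.0, -158.0], [17.0, 5.0, -13.0, 96.0, 1.0, 79.0, -158.0]]
18.4 [[22.0, 17.0, -20.0, 114.0, 7.0, 50.0, -74.0], [24.0, 12.0, -21.0, 108.0, 5.0, 61.0, -71.0], [26.0, 6.0, -22.0, 95.0, 2.0, 79.0, -69.0]]
-161.6 [[42.0, 22.0, -45.0, 112.0, 19.0, 54.0, 96.0], [43.0, 15.0, -45.0, 107.0, 12.0, 62.0, 102.0], [42.0, 8.0, -42.0, 94.0, 5.0, 80.0, 108.0]]
2.6083 [ 0.50037252 -0.10776303  0.3596388 ]
```

View pics/wr0.png

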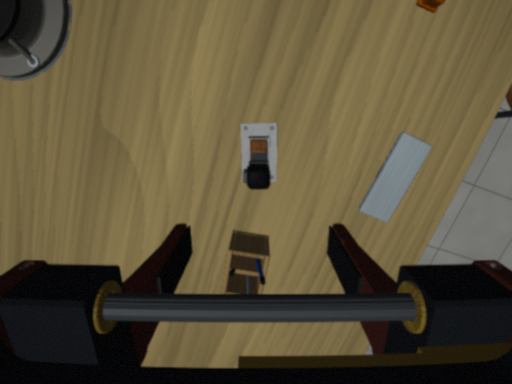

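The wrist view shows the grip at about (258,176), the grey button on its left at (244,175), and the flange almost square with the image. I'll compute the positions from this view.

Run:
```python
from h import *
f=grab("wrist");x0,y0,x1,y1=230,110,290,200
hsv=cv2.cvtColor(f["pixels"][y0:y1,x0:x1],cv2.COLOR_RGB2HSV)
w=(hsv[...,1]<60)&(hsv[...,2]>110)
ys,xs=np.nonzero(w);P=plane(f,np.c_[xs+x0,ys+y0],.003)[:,:2]
print("flange",cv2.minAreaRect(np.float32(P*1000)),len(P))
k=(hsv[...,2]<40).astype(np.uint8);N,L,S,C=cv2.connectedComponentsWithStats(k)
i=1+S[1:,4].argmax();print(S[i]+[x0,y0,0,0,0],C[i]+[x0,y0])
ys,xs=np.nonzero(L==i);Q=np.c_[xs+x0,ys+y0]
for z in(.207,.161):print(z,cv2.minAreaRect(np.float32(plane(f,Q,z)[:,:2]*1000)))
fs=[grab("scene"),grab("side"),f]
print(tri(fs,[(222.65,145.95),(326.6,165.5),C[i]+[x0,y0]]))
cv2.imwrite("pics/wr1.png",cv2.resize(f["pixels"][y0:y1,x0:x1,::-1],None,fx=6,fy=6,interpolation=2))
```

```text
flange ((499.3513488769531, -105.93838500976562), (66.94049835205078, 109.13716888427734), 18.56973648071289) 1114
[245 160  25  29 561] [257.88057041 174.93226381]
0.207 ((496.7552490234375, -100.78355407714844), (26.798133850097656, 33.66961669921875), 26.768085479736328)
0.161 ((499.86627197265625, -111.15960693359375), (30.708587646484375, 38.58280563354492), 26.76826286315918)
[ 0.4987441  -0.10656211  0.18368326]
```

View pics/wr1.png

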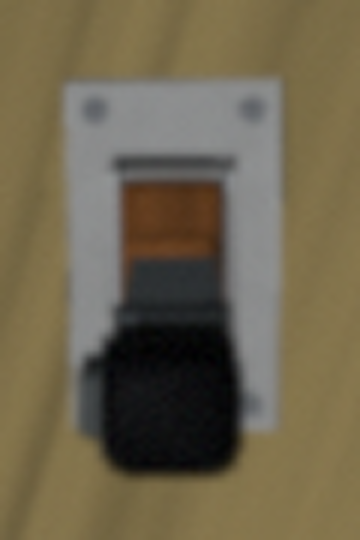

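The three views agree: grip at (0.4988,-0.1063), yaw 18.5°, button on −x. I'll descend, pinch across the button and draw up.

Run:
```python
from h import *
X=[.4988,-.1063];A=[180,0,108.5]
st=lambda t:(lambda s:print(t,round(s["time_s"],2),np.round(s["ee_pos"],4),np.round(s["contact_force"],1),round(s["finger_gap"],4),np.round(s["gripper_force"],1)))(ctrl.get_state())
ctrl.movep([*X,.26],A);st("above")
hit=ctrl.servo_line([*X,.165],A,feed=.1,stop_force=6);st(f"down {hit}")
if not hit:
    ctrl.clamp(grip_force=20);ctrl.sleep(.2);st("clamp")
    z=ctrl.get_state()["ee_pos"][2]
    if abs(ctrl.get_state()["finger_gap"]-.028)<.0025:
        p=ctrl.get_state()["ee_pos"]
        for d in(.03,.06,.078,.0815):
            ctrl.servo_line([X[0],X[1],.165+d],feed=.04);st(f"up{d}")
grab("side","s2")
f=grab("side");cv2.imwrite("pics/s2.png",cv2.resize(f["pixels"][60:260,240:400,::-1],None,fx=3,fy=3,interpolation=2))
```

```text
above 3.24 [ 0.4992 -0.1063  0.2606] [-0.3  0.1  1.2] 0.0878 0.0
down False 4.34 [ 0.4993 -0.1063  0.1656] [ 0.1  0.7 -0.6] 0.0878 0.0
clamp 5.49 [ 0.4987 -0.1063  0.1649] [-1.1 -0.8 -0.5] 0.028 20.0
up0.03 6.39 [ 0.4991 -0.1063  0.1952] [ 0.2 -0.5  1.3] 0.0277 20.0
up0.06 7.29 [ 0.4991 -0.1063  0.2252] [ 0.2 -0.9 -0.5] 0.0276 20.0
up0.078 7.89 [ 0.4991 -0.1063  0.2434] [-0.5  0.  -0.6] 0.0284 20.0
up0.0815 8.14 [ 0.4987 -0.1063  0.2464] [ 0.8  0.  -1.6] 0.028 20.0
```

View pics/s2.png

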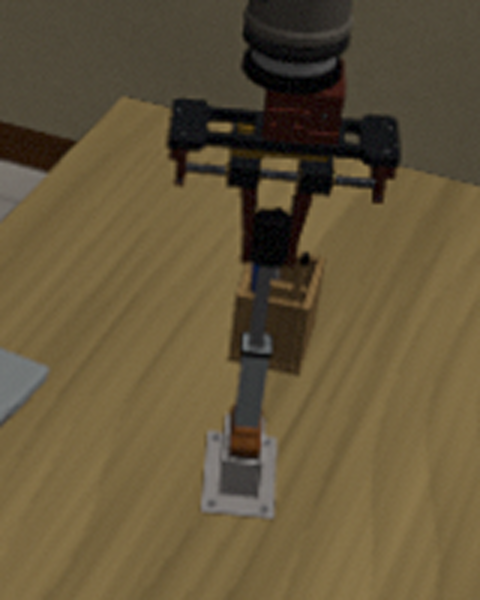

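The rod is out of the tube and the grip is drawn up. I'll pull 2 mm more to be sure of the hard end, release, back off and check.

Run:
```python
from h import *
X=[.4988,-.1063]
st=lambda t:(lambda s:print(t,round(s["time_s"],2),np.round(s["ee_pos"],4),np.round(s["contact_force"],1),round(s["finger_gap"],4),np.round(s["gripper_force"],1)))(ctrl.get_state())
ctrl.servo_line([*X,.165+.0835],feed=.03);ctrl.sleep(.2);st("top")
ctrl.ungrasp();ctrl.sleep(.3);st("open")
ctrl.servo_line([*X,.36],feed=.15)
ctrl.movep([*X,.40],[180,0,18.5]);st("turned")
fs=[];uv=[];ims=[]
for n,(x0,y0,x1,y1) in(("scene",(195,90,255,215)),("side",(300,110,350,240)),("wrist",(200,90,320,240))):
    f=grab(n);im=f["pixels"][y0:y1,x0:x1];k=(cv2.cvtColor(im,cv2.COLOR_RGB2HSV)[...,2]<40).astype(np.uint8)
    N,L,S,C=cv2.connectedComponentsWithStats(k);i=1+S[1:,4].argmax();print(n,S[i]+[x0,y0,0,0,0],C[i]+[x0,y0])
    fs.append(f);uv.append(C[i]+[x0,y0]);i=cv2.resize(im[:,:,::-1],None,fx=3.3,fy=3.3,interpolation=2)
    ims.append(cv2.copyMakeBorder(i,0,500-i.shape[0],0,0,0))
print(tri(fs[:2],uv[:2]),tri(fs,uv))
cv2.imwrite("pics/s3.png",np.hstack(ims))
```

```text
top 8.69 [ 0.4988 -0.1063  0.2485] [ 0.1  0.6 -3.2] 0.0277 20.0
open 10.02 [ 0.4988 -0.1063  0.2485] [ 0.2  0.2 -0.2] 0.0878 0.0
turned 12.28 [ 0.4986 -0.1063  0.3995] [0.3 1.  0.2] 0.088 0.0
scene [216 110  11  47 270] [221.64814815 125.78518519]
side [324 130  13  22 220] [329.74545455 140.28636364]
wrist [249 161  24  39 717] [260.67085077 182.90516039]
[ 0.50194855 -0.1093475   0.25099025] [ 0.500342   -0.10812721  0.25159145]
```

View pics/s3.png

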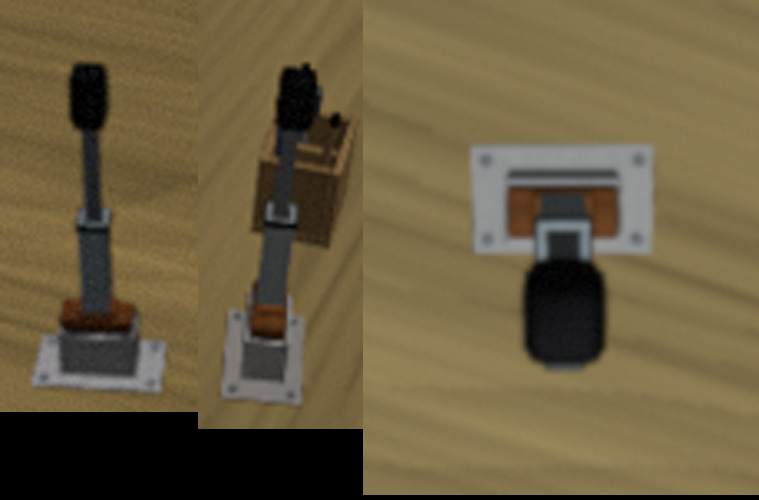

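The grip now stands about 80 mm higher, at (221.7,119) in scene and (330,139.4) in side. The button shows proud again in the side and wrist views, and the 3.2 N at the top confirms the hard end was reached. (The scene mask had merged with the dark rod, hence the low z.) Next I'll re-triangulate with those pixels, grasp the plain sides and lift.

Run:
```python
from h import *
X=[.4988,-.1063];A=[180,0,18.5]
st=lambda t:(lambda s:print(t,round(s["time_s"],2),np.round(s["ee_pos"],4),np.round(s["contact_force"],1),round(s["finger_gap"],4),np.round(s["gripper_force"],1)))(ctrl.get_state())
fs=[grab("scene"),grab("side")]
g=tri(fs,[(221.7,119.1),(330,139.4)]);print(g)
if abs(g[2]-.264)<.006:
    ctrl.movep([*X,.33],A)
    hit=ctrl.servo_line([*X,.245],A,feed=.1,stop_force=6);st(f"down {hit}")
    if not hit:
        ctrl.clamp(grip_force=30);ctrl.sleep(.2);st("clamp")
        if abs(ctrl.get_state()["finger_gap"]-.026)<.0025:
            ctrl.servo_line([*X,.335],feed=.06);ctrl.sleep(.4);st("lift")
ims=[]
for n,(x0,y0,x1,y1) in(("scene",(180,50,270,215)),("side",(280,60,380,240))):
    i=cv2.resize(grab(n)["pixels"][y0:y1,x0:x1,::-1],None,fx=3.3,fy=3.3,interpolation=2)
    ims.append(cv2.copyMakeBorder(i,0,600-i.shape[0],0,0,0))
cv2.imwrite("pics/s4.png",np.hstack(ims))
```

```text
[ 0.49875346 -0.10723189  0.26219681]
down False 13.92 [ 0.4993 -0.1063  0.2457] [0.  0.6 0.1] 0.0875 0.0
clamp 15.09 [ 0.4988 -0.1063  0.245 ] [ 0.1 -0.6 -0.3] 0.026 30.0
lift 17.14 [ 0.4988 -0.1063  0.3349] [-0.1 -0.5 -3.7] 0.0256 30.0
```

View pics/s4.png

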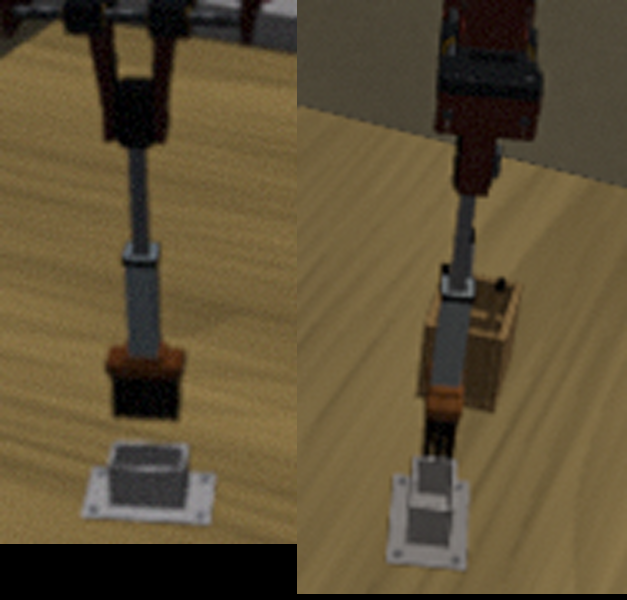

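The brush hangs upright above the holder at full length, with the button proud to the right of the finger in the side view. Handing in.

```bash
python3 -c "
from bench import ctrl
print(ctrl.close_job())"
```

```text
the job is handed in; nothing more can be done
None
```

I handed the job in with the brush drawn out to the second stop, the button sprung out, and the brush held upright by its plain sides about 4 cm clear of the holder's rim; the other things were not touched, and I got no verdict back.

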